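# Jog the cleaned coffee mill with its bayonet lid

## Task

Give the freshly cleaned coffee mill its short empty run: first slide the grind selector on its front ledge fully home to the coarse end stop (the end with the biggest dot). Then set the mill's own lid (finger bar on top, two small lugs below) down into the collar, lugs through the slots, and turn it clockwise to the half-turn jog position, midway between inserted and locked, without ever letting it click into the lock. The mill runs only while the lid is held against its return spring, so finish still gripping the lid there, steady, and leave the other things on the counter alone.

Things in the scene. Friction and masses are not known exactly. Their poses are not given: they have to be found in the camera images.
- mill: Coffee mill fixed to the counter: black housing 187 mm deep, 160 mm wide, flat deck 85 mm above the counter, steel collar on it 98 mm across, its top at 130 mm. Origin on the counter under the collar's axis, z up. The front ledge with the selector is on its -x side; y is to the left seen from the robot.
- collar (a point): Centre of the collar's mouth (71 mm across), level with its top face; axes as the mill's. An inward lip 6 mm thick runs round the mouth, broken by two slots centred on +x and -x, each 26 degrees wide (16 mm). The lid's lugs go down the slots, then under the lip (2 mm play) as the lid turns clockwise seen from above; the other way is blocked.
- jog_mark (a point): Short raised rib on the deck beside the collar, 54 mm from its axis: a bar end points at it in the jog position, 35 degrees clockwise from the insertion line (the mill's x). The long rib marks insertion (0), the round boss the lock (70 degrees, clicks over at about 58, stiffer from 51). The same three marks are repeated on the opposite side.
- jog_ring (a joint): Sprung ring inside the collar, pushed round by the lugs: angle in rad, 0 at rest, growing clockwise from above. Equals the lid's angle from the insertion line minus about 0.115: 0.50 in the jog position, about 0.9 as the lid clicks over. Return torque 0.08 N m at 0, 0.14 N m at 0.5.
- selector (a joint): Grind selector on the mill's front ledge: travel in m, 0 = finest, 0.055 = coarse end stop; it slides towards the mill's +y (left seen from the robot), where the row of dots beside it ends in the biggest one. Sliding friction about 2 N; it stays where it is left.
- selector_grip (a point): Grip point of the selector's upright grey fin: fin 10 mm thick along the sliding direction, 18 mm across it, top 30 mm above the deck; this point is on its middle, 22 mm above the deck. Axes as the mill's.
- lid_grip (a point): Grip point of the mill's loose grey lid (160 g), mid-way along the finger bar on top. The bar lies along this point's x: 64 mm long, 16 mm thick, 33 mm high above the lid's top face; this point is 22 mm above that face, 11 mm below the bar's top. Standing on the counter it is 53 mm above it; seated in the mill it is 33 mm above the collar point.
- lid: The same lid: origin at the plug's underside, 53 mm below the grip point. Plug 67 mm across, 20 mm deep, foot tapered to 57 mm; flange above it 92 mm across. Two round lugs (10 mm wide, 6 mm high, underside 6 mm above the foot) stand out of the plug under the bar's ends, at +x and -x, to 41.5 mm from the axis; the lid is the same after a half turn.
- jar_lid: Bystander: round pale wooden jar lid with a small round knob, 86 mm across, 46 mm high; origin at its underside. Not the mill's lid.
- can: Bystander: standing drink can, 66 mm across, 115 mm high; origin at its underside.
- juice: Bystander: standing juice bottle, 68 mm across, 190 mm high; origin at its underside.
- brush: Bystander: wooden mill brush lying on the counter, 160 mm long.
- scoop: Bystander: small steel coffee scoop, bowl 46 mm across, 30 mm high, with a flat handle 85 mm long; origin under the bowl.
- till_roll: Bystander: standing paper till roll, 74 mm across, 57 mm high; origin at its underside.
- mint_tin: Bystander: flat metal tin 96 x 62 x 22 mm; origin at its underside.
Mind the look-alikes: they are no part of the job. Leave any blue look-alike of the lid alone.

How it is judged (in metres and radians):
On the way, in this order (a step that is already met when the one before it is completed fails the run):
1. the grind selector is at its coarse end stop (value of joint selector above 0.052 m), for 0.1 s.
2. the lid is seated in the collar, lugs through the slots, not yet turned against the spring (z of lid_grip in the frame of collar between 0.029 and 0.0365 m and horizontal distance between lid_grip and collar below 0.004 m and angle between lid_grip's own z axis and vertical below 0.08 rad and value of joint jog_ring below 0.25 rad), for 0.1 s.
3. the lid is turned clockwise to the jog position (z of lid_grip in the frame of collar between 0.029 and 0.0365 m and horizontal distance between lid_grip and collar below 0.004 m and angle between lid_grip's own z axis and vertical below 0.08 rad and value of joint jog_ring between 0.32 and 0.68 rad and angle between the x axis of lid_grip and the x axis of collar, either way round between 0.43 and 0.8 rad), for 0.3 s.
At the end, for the whole second after the job is handed in: Selector within 3 mm of its coarse end stop; lid seated level in the collar (4 mm), turned clockwise 25 to 45 degrees from the insertion line (sprung ring 0.32 to 0.68 rad), still, and gripped by the fingers (over 2 N) (all of step 3 and value of joint selector above 0.052 m and contact force between the fingers and lid above 2 N and angular speed of lid below 0.15 rad/s); the arm keeps its last pose, push and grip.
It fails at once if the lid clicks over into the lock (value of joint jog_ring above 0.88 rad).
It fails at once if another thing on the counter is pushed more than 30 mm away (distance of any of jar_lid, can, juice, brush, scoop, till_roll, mint_tin from where it was at the start of the episode above 0.03 m).
It also fails if it takes over 58 s, if anything falls off the work surface, if the arm or the gripper's body presses on something with over 40 N, if the wrist force passes 120 N, or if a joint passes its speed limit or range.

## Robot

A 6-joint arm with a two-finger parallel gripper is mounted at the origin on the work surface. World frame = base frame: x ahead of the robot, y to its left, z up, the work surface at z = 0. Lengths are in mm, angles in rad, forces in N, time in s.
With the tool pointing down it reaches from about 350 to 975 mm from the base axis. Payload 7.1 kg.
Tool frame: the origin (TCP) lies at the very end of the fingers, on their centre line; the grasp point (between the pads) lies 19 mm behind it; z points along the fingers, y is the direction in which the jaws open and shut (so a half turn about z gives the same grasp; the last joint's range is limited). The gripper opens to 88 mm and grips with 3 to 60 N. Pads are 20 mm wide; open, the fingers measure 115 mm over their backs; the gripper's body (75 mm by 178 mm) begins 61 mm behind the grasp point.
Start: joints at [1.159, 0.423, 1.63, -0, 1.089, -0.019], TCP at [239.203, 577.396, 222.675] pointing down, gripper open.
Joint ranges: [-3, 3], [-0.9, 2.11], [0.09, 2.58], [-1.31, 4.45], [0.11, 2.69], [-2.54, 2.54]. Speed limits (rad/s): [2.39, 2.39, 3.01, 3.14, 3.14, 3.14].

## Interface

Orientations are given as a rotation vector (axis times angle).
In Python, from workcell import * gives the robot as it stands.
- The arm moves only by the tool play_rows, never from a script. Its argument "plan" is text: rows parted by semicolons, each of 7 numbers parted by spaces: the finger opening in cm, from 0 to 8.78, then the shift along the tool's x, y, z in cm, then the turn, a rotation vector about the tool's x, y, z in degrees. A call has 1 to 20 rows; each row shifts and turns the commanded pose from where the row before left it, along the tool's axes as they then stand; what a row does not reach is not made up. A row lasts 1/8 s, in which the tool goes at most 62.5 mm and 10.7 degrees, less where a joint would pass 70% of its speed; a pose out of reach is approached as far as the arm can. A call is refused whole if a number of a shift passes 6.25 or a number of a turn 10.7, either way. A call with a gripper value outside its range is refused whole. The fingers move at their own pace and stop on an object; the grip force is fixed at half the most. Time passes only in rows, so rows that do not move let the fingers close. It gives the time, the measured TCP pose, the force and the opening at its end, in the units of the state.
- get_obs(): the state, without advancing time (a new reading comes with each control period).
- get_image(name): name is "scene" or "top" or "wrist"; returns a dict with "pixels" (480x640x3 uint8, red, green, blue), "range_z" (480x640 float32, mm along the optical axis (not along the pixel's ray), 0 where there is no reading), "fx", "fy", "cx", "cy" (pixels), "eye" and "attitude" of the camera in the world. Camera axes: x right, y down, z forward; pixel columns grow to the right and rows downward; lengths in mm; the calibration is good to about 2 mm. A picture is of the moment at which its call begins.
- close_job(): hands the job in, once; it reports no verdict.
The state is a dict: "t": time; "qpos": joint angles; "qvel": joint speeds; "joint_torque": joint torques, N m; "ee_pos": TCP position; "orientation": TCP orientation; "ft_force": force on the tool from outside, world axes, zero at the start; "moment": the same for the moment, N m; "width": finger opening in mm.
Only numpy, scipy, OpenCV 4.12 (cv2) and the standard library are available. Lean on these libraries where they do the work, as an engineer would, in place of code of your own. Each camera call takes 0.05 s, during which the arm holds its last target. There are 200 camera calls.

## Working session

There is one attempt and no reset: what is moved stays moved. The work goes in short steps, Python scripts to look and compute and a tool call to move; the robot and the scene stay as the last step left them, time stands still between calls to the robot, and variables do not carry over. Pictures are saved under pics/ and viewed, about 8 in all and at most 12, crops included, and the job is handed in when it is done.

Besides the shell and the picture viewer there is one more tool, called after ">>>" by a JSON object that holds its "method" and its "body", one argument or row to a line. play_rows: Moves the arm, as the interface text tells. Its arguments: {"type":"object","properties":{"plan":{"type":"string"}},"required":["plan"]}

```bash
mkdir -p pics; cat > h.py <<'E'
from workcell import *
import numpy as np, cv2
from scipy.spatial.transform import Rotation as R
np.set_printoptions(precision=2,suppress=True)
def rot(a):
    a=np.array(a,float)
    if a.shape==(3,3): return a
    return R.from_rotvec(a).as_matrix() if a.size==3 else R.from_quat(a).as_matrix()
def world(im):
    z=im["range_z"]; v,u=np.mgrid[:480,:640]
    p=np.stack([(u-im["cx"])/im["fx"]*z,(v-im["cy"])/im["fy"]*z,z],-1)
    return p@rot(im["attitude"]).T+np.array(im["eye"])
def ray(im,u,v,h):
    d=rot(im["attitude"])@np.array([(u-im["cx"])/im["fx"],(v-im["cy"])/im["fy"],1]);e=np.array(im["eye"])
    return e+d*(h-e[2])/d[2]
def save(im,n,crop=None,k=1):
    p=cv2.cvtColor(im["pixels"],cv2.COLOR_RGB2BGR)
    if crop: x,y,w,h=crop;p=cv2.resize(p[y:y+h,x:x+w],None,fx=k,fy=k,interpolation=cv2.INTER_CUBIC)
    cv2.imwrite("pics/"+n+".png",p)
E
python3 - <<'E'
from h import *
import pickle
for n in("top","scene"):
    im=get_image(n);save(im,n+"0");pickle.dump(im,open(n+".pkl","wb"));print(n,im["eye"],im["attitude"],im["fx"])
o=get_obs();print(o)
E
```

```text
top [ 365.38   26.23 1265.06] [-2.13  2.15 -0.2 ] 496.8719881917181
scene [1214.11  177.7   745.23] [-1.56 -1.98  0.82] 469.1102518570697
{'t': 0.1, 'qpos': array([ 1.16,  0.42,  1.63, -0.  ,  1.09, -0.02]), 'qvel': array([ 0., -0., -0.,  0.,  0.,  0.]), 'joint_torque': array([  0.  , -54.56, -27.43,   0.06,   0.02,  -0.  ]), 'ee_pos': array([239.02, 576.94, 221.99]), 'orientation': array([-0.61, -3.08,  0.  ]), 'ft_force': array([0.32, 0.67, 0.52]), 'moment': array([-0.01, -0.03,  0.01]), 'width': 87.96563361876466}
```

View pics/top0.png

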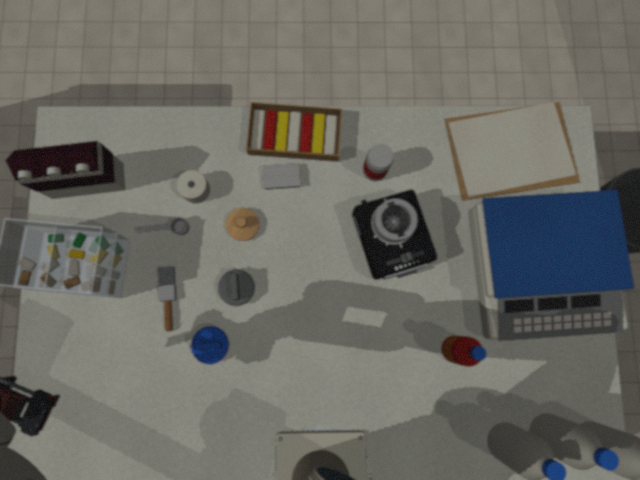

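View pics/scene0.png

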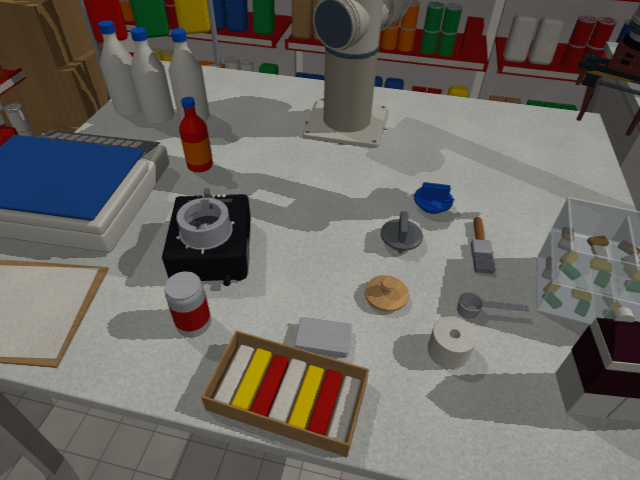

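Top view: the grey lid with its bar is at (237,287). Look-alikes are the blue lid at (210,345) and the wooden jar lid at (242,223). The grey one fits, and the mill's collar is at (397,221). I'll confirm in an enlarged crop and measure.

```bash
python3 - <<'E'
from h import *
import pickle
im=pickle.load(open("top.pkl","rb"))
p=cv2.cvtColor(im["pixels"],cv2.COLOR_RGB2BGR)
a=cv2.resize(p[180:290,345:445],None,fx=4,fy=4,interpolation=cv2.INTER_CUBIC)
b=cv2.resize(p[260:315,212:262],None,fx=8,fy=8,interpolation=cv2.INTER_CUBIC)
cv2.imwrite("pics/crop1.png",np.hstack([a,b]))
W=world(im)
for nm,u,v in(("lid",237,287),("collar",397,221)):
    print(nm,W[v,u])
# lid: points by height
w=W[255:320,205:265].reshape(-1,3)
for lo,hi in((25,38),(55,70)):
    s=w[(w[:,2]>lo)&(w[:,2]<hi)]
    c,_,an=cv2.minAreaRect(s[:,:2].astype(np.float32)) if len(s)>3 else (0,0,0);print(lo,len(s),s.mean(0) if len(s) else 0,c,_,an)
w=W[180:290,345:445].reshape(-1,3)
for lo,hi in((75,93),(105,120),(124,136)):
    s=w[(w[:,2]>lo)&(w[:,2]<hi)]
    print(lo,len(s),np.median(s,0),cv2.minAreaRect(s[:,:2].astype(np.float32)),cv2.minEnclosingCircle(s[:,:2].astype(np.float32)))
s=w[(w[:,2]>97)&(w[:,2]<123)];print(len(s));print(s[s[:,0]<np.median(w[(w[:,2]>124)&(w[:,2]<136)],0)[0]-60])
E
```

```text
lid [457.06 197.59  54.  ]
collar [ 609.03 -190.11   96.78]
25 812 [458.11 203.93  29.83] (458.8216247558594, 205.00538635253906) (89.22859954833984, 89.85064697265625) 63.514652252197266
55 184 [458.94 204.93  63.14] (458.8618469238281, 205.46009826660156) (63.97862243652344, 16.571001052856445) 5.963778018951416
75 3858 [ 567.1  -185.13   85.21] ((584.4680786132812, -186.7572479248047), (186.57565307617188, 160.74639892578125), 16.750001907348633) ((585.0357055664062, -186.11822509765625), 117.13500213623047)
105 121 [ 563.67 -183.25  113.75] ((585.4520874023438, -190.46817016601562), (132.4290771484375, 81.02423095703125), 46.54452133178711) ((581.6144409179688, -190.27134704589844), 71.43634796142578)
124 622 [ 606.82 -180.83  130.26] ((607.2393188476562, -180.01954650878906), (96.82281494140625, 96.88957214355469), 62.3059196472168) ((607.8167724609375, -179.93585205078125), 49.81547546386719)
252
[[ 531.13 -207.94  112.85]
 [ 530.27 -209.09  118.7 ]
 [ 529.22 -203.72  109.86]
 [ 527.94 -204.29  118.77]
 [ 528.74 -207.81  112.99]
 [ 528.27 -209.52  116.14]
 [ 529.22 -213.28  109
[... 358 characters left out ...]
 522.92 -204.64  103.78]
 [ 521.32 -204.68  115.38]
 [ 521.52 -209.73  113.68]
 [ 521.53 -212.14  113.41]
 [ 521.35 -214.25  114.61]
 [ 520.66 -204.74  102.82]
 [ 519.72 -205.73  109.68]
 [ 519.4  -207.63  111.97]
 [ 519.   -209.4   114.85]
 [ 519.46 -212.5   111.21]
 [ 518.69 -213.67  116.88]
 [ 517.6  -206.01  107.83]
 [ 516.86 -207.27  113.26]
 [ 516.65 -209.32  114.75]
 [ 516.77 -211.9   113.64]
 [ 516.48 -213.82  115.7 ]
 [ 516.69 -216.54  113.98]
 [ 515.75 -206.73  103.75]
 [ 514.22 -206.74  115.4 ]
 [ 514.36 -209.34  114.19]
 [ 514.45 -211.86  113.35]
 [ 514.15 -213.76  115.51]
 [ 516.18 -219.44   99.72]
 [ 514.2  -207.94   97.22]
 [ 513.19 -208.74  105.04]
 [ 513.56 -211.75  101.94]]
```

View pics/crop1.png

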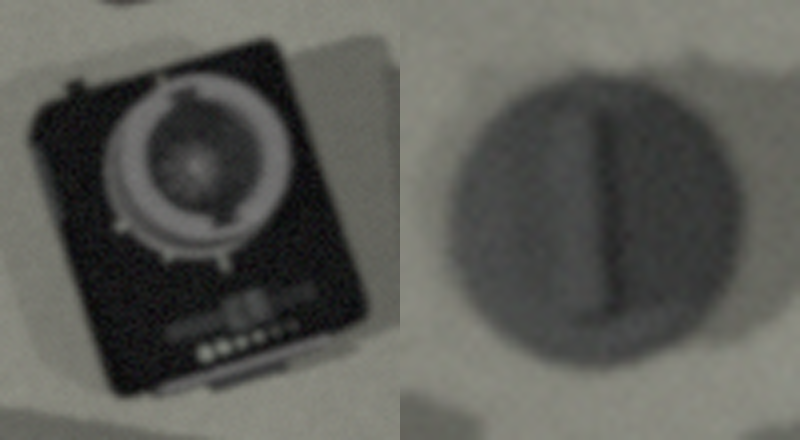

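The crop confirms a plain grey lid with its finger bar. The selector fin is mid-ledge, with the biggest dot at its left (+y) end. The mill's yaw is about 16.75°, the collar is at about (607.5, -180), the fin at about (522, -209), and the lid at (459, 205) with its bar at 6°. The sizes match those given.

```bash
cat >> h.py <<'E'
def go(x,y,z,yaw):
    "turn (tool axes, deg) first, then shift in the turned tool axes (cm); yaw = angle of tool y in world"
    o=get_obs();A=rot(o["orientation"]);a=np.radians(yaw)
    ty=np.array([np.cos(a),np.sin(a),0]);tz=np.array([0,0,-1.]);T=np.stack([np.cross(ty,tz),ty,tz],1)
    print("t",o["t"],"pos",o["ee_pos"],"yaw",np.degrees(np.arctan2(A[1,1],A[0,1])),"q",o["qpos"],"F",o["ft_force"],"w",o["width"])
    print("turn",np.degrees(R.from_matrix(A.T@T).as_rotvec()),"shift",T.T@(np.array([x,y,z])-o["ee_pos"])/10)
E
python3 -c "
from h import *
go(522,-209,200,106.75)"
```

```text
t 0.1 pos [239.02 576.94 221.99] yaw 67.49386430396844 q [ 1.16  0.42  1.63 -0.    1.09 -0.02] F [0.32 0.67 0.52] w 87.96563361876466
turn [ -0.08  -0.03 -39.26] shift [ -4.45 -83.41   2.2 ]
```

>>> {"method": "play_rows", "body": {
  "plan": "6 0 0 0 0 0 -9.8;6 0 0 0 0 0 -9.8;6 0 0 0 0 0 -9.8;6 0 0 0 0 0 -9.8;5 -0.3 -5.5 0 0 0 0;5 -0.3 -5.5 0 0 0 0;5 -0.3 -5.5 0 0 0 0;5 -0.3 -5.5 0 0 0 0;5 -0.3 -5.5 0 0 0 0;5 -0.3 -5.5 0 0 0 0;5 -0.3 -5.5 0 0 0 0;5 -0.3 -5.5 0 0 0 0;5 -0.3 -5.5 0 0 0 0;5 -0.3 -5.5 0 0 0 0;5 -0.3 -5.5 0 0 0 0;5 -0.3 -5.5 0 0 0 0;5 -0.3 -5.5 0 0 0 0;5 -0.3 -5.5 0 0 0 0;5 0 0 0 0 0 0"
}}

```text
t: 2.48
ee_pos: [501.5, -151.1, 222.4]
orientation: [-0.45, 3.109, -0.001]
ft_force: [-0.8, 0.6, -0.9]
width: 49.9
```

```bash
python3 -c "
from h import *
im=get_image('wrist');save(im,'w1')
W=world(im);w=W.reshape(-1,3)
s=w[(w[:,2]>108)&(w[:,2]<122)&(np.hypot(w[:,0]-522,w[:,1]+209)<35)];print(len(s),s.mean(0),cv2.minAreaRect(s[:,:2].astype(np.float32)))
s=w[(w[:,2]>126)&(w[:,2]<134)&(np.hypot(w[:,0]-607,w[:,1]+180)<60)];print(len(s),cv2.minEnclosingCircle(s[:,:2].astype(np.float32)) if len(s) else 0)
go(522,-209,140,106.75)"
```

```text
326 [ 520.3  -209.25  114.14] ((521.0982055664062, -209.8749237060547), (17.612173080444336, 10.463501930236816), 16.15484619140625)
2432 ((605.6393432617188, -179.7731170654297), 48.94307327270508)
t 2.525 pos [ 500.46 -149.31  222.14] yaw 106.52401318858927 q [-0.31  0.27  1.86  0.    1.01 -2.17] F [-0.71  0.34 -0.6 ] w 50.092192350074285
turn [ 0.04 -0.04 -0.23] shift [-0.34 -6.34  8.21]
```

View pics/w1.png

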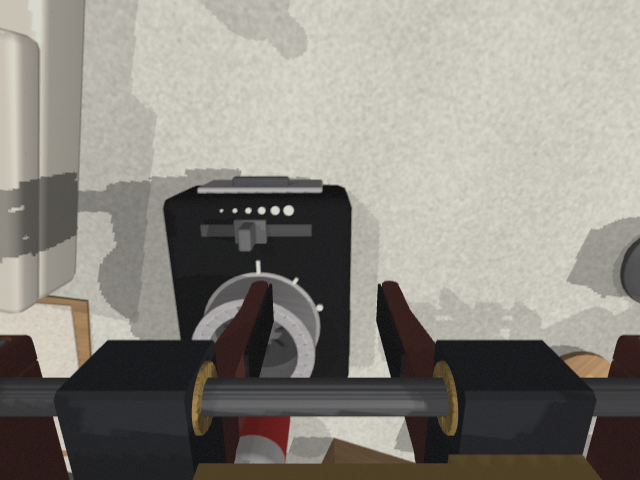

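Wrist view: the fin is at (245,235) and the biggest dot at (289,210), on the +y side. The fin measures (521, -209.7), which agrees with the top view. Next I go over it and down, close on it, and slide towards +y.

>>> {"method": "play_rows", "body": {
  "plan": "5 -0.12 -3.2 0 0 0 -0.2;5 -0.12 -3.2 0 0 0 0;5 0 0 3 0 0 0;5 0 0 3 0 0 0;5 0 0 0 0 0 0"
}}

```text
t: 3.15
ee_pos: [519.4, -206.6, 160.7]
orientation: [0.463, -3.103, -0.005]
ft_force: [-0.2, 0.0, 0.4]
width: 50.5
```

```bash
python3 -c "
from h import *
go(521,-209.7,91,106.75)"
```

```text
t 3.15 pos [ 519.37 -206.57  160.67] yaw 106.96458846375184 q [-0.4   0.41  1.82  0.    0.92 -2.27] F [-0.16  0.04  0.39] w 50.471233874286064
turn [ 0.22 -0.24  0.22] shift [-0.07 -0.35  6.97]
```

>>> {"method": "play_rows", "body": {
  "plan": "5 -0.05 -0.3 2.3 0 0 0;5 0 0 2.3 0 0 0;5 0 0 2.3 0 0 0;5 0 0 0 0 0 0;0.5 0 0 0 0 0 0;0.5 0 0 0 0 0 0;0.5 0 0 0 0 0 0;0.5 0 0 0 0 0 0;0.5 0 0 0 0 0 0"
}}

```text
t: 4.28
ee_pos: [522.8, -211.3, 94.0]
orientation: [-0.461, 3.107, 0.0]
ft_force: [-0.9, 2.3, 3.2]
width: 9.9
```

>>> {"method": "play_rows", "body": {
  "plan": "0.5 0 0.5 0 0 0 0;0.5 0 0.5 0 0 0 0;0.5 0 0.5 0 0 0 0;0.5 0 0.5 0 0 0 0;0.5 0 0.5 0 0 0 0;0.5 0 0 0 0 0 0;0.5 0 0 0 0 0 0"
}}

```text
t: 5.15
ee_pos: [515.5, -186.7, 93.9]
orientation: [-0.462, 3.107, 0.001]
ft_force: [-1.6, 0.7, 7.3]
width: 10.0
```

>>> {"method": "play_rows", "body": {
  "plan": "0.5 0 0.3 0 0 0 0;0.5 0 0.2 0 0 0 0;0.5 0 0.2 0 0 0 0;0.5 0 0 0 0 0 0"
}}

```text
t: 5.65
ee_pos: [513.6, -180.4, 93.9]
orientation: [-0.462, 3.107, -0.0]
ft_force: [-1.5, -0.8, 6.7]
width: 9.9
```

>>> {"method": "play_rows", "body": {
  "plan": "0.5 0 0.1 0 0 0 0;0.5 0 0.1 0 0 0 0;0.5 0 0 0 0 0 0"
}}

```text
t: 6.02
ee_pos: [513.3, -179.2, 93.9]
orientation: [-0.462, 3.107, -0.002]
ft_force: [-1.0, -5.7, 4.2]
width: 9.5
```

>>> {"method": "play_rows", "body": {
  "plan": "0.5 0 0.15 0 0 0 0;0.5 0 0.15 0 0 0 0;0.5 0 0 0 0 0 0"
}}

```text
t: 6.4
ee_pos: [513.3, -179.1, 94.0]
orientation: [-0.463, 3.105, -0.009]
ft_force: [0.8, -18.5, -2.8]
width: 9.9
```

The selector stalls at the stop: 18 N of reaction and no further motion. I release it and back off.

>>> {"method": "play_rows", "body": {
  "plan": "0.5 0 -0.35 0 0 0 0;4 0 0 0 0 0 0;4 0 0 0 0 0 0;4 0 0 0 0 0 0;8 0 0 -5 0 0 0;8 0 0 -5 0 0 0;8 0 0 -3 0 0 0;8 0 0 0 0 0 0"
}}

```text
t: 7.4
ee_pos: [514.4, -179.6, 226.0]
orientation: [-0.461, 3.103, -0.004]
ft_force: [0.5, 0.3, -1.3]
width: 76.3
```

```bash
python3 -c "
from h import *
im=get_image('wrist');save(im,'w2')
W=world(im);w=W.reshape(-1,3)
s=w[(w[:,2]>108)&(w[:,2]<122)&(np.hypot(w[:,0]-514,w[:,1]+179)<30)];print(len(s),cv2.minAreaRect(s[:,:2].astype(np.float32)))
im=get_image('top');w=world(im).reshape(-1,3)
s=w[(w[:,2]>126)&(w[:,2]<134)&(np.hypot(w[:,0]-607,w[:,1]+180)<60)];print(len(s),cv2.minEnclosingCircle(s[:,:2].astype(np.float32)) if len(s) else 0)
go(459,205,160,96)"
```

```text
306 ((512.2086791992188, -180.00555419921875), (17.794401168823242, 9.273269653320312), 17.034378051757812)
323 ((609.7363891601562, -175.11460876464844), 48.627464294433594)
t 7.5 pos [ 512.54 -179.01  223.04] yaw 106.90482131401451 q [-0.36  0.3   1.81  0.    1.03 -2.22] F [-0.23 -0.22 -0.79] w 79.18412246784041
turn [ 0.02 -0.03 10.9 ] shift [ 1.31 38.75  6.3 ]
```

>>> {"method": "play_rows", "body": {
  "plan": "8 0 0 0 0 0 5.5;8 0 0 0 0 0 5.4;8 0.16 4.85 0 0 0 0;8 0.16 4.85 0 0 0 0;8 0.16 4.85 0 0 0 0;8 0.16 4.85 0 0 0 0;8 0.16 4.85 0 0 0 0;8 0.16 4.85 0 0 0 0;8 0.16 4.85 0 0 0 0;8 0.16 4.85 0 0 0 0;8 0 0 3 0 0 0;8 0 0 0 0 0 0;8 0 0 0 0 0 0"
}}

```text
t: 9.12
ee_pos: [459.5, 204.7, 193.3]
orientation: [0.163, -3.136, 0.001]
ft_force: [0.3, 0.6, 0.9]
width: 80.1
```

```bash
python3 -c "
from h import *
im=get_image('wrist');save(im,'w3')
W=world(im);w=W.reshape(-1,3)
for lo,hi in((25,38),(58,70)):
    s=w[(w[:,2]>lo)&(w[:,2]<hi)&(np.hypot(w[:,0]-459,w[:,1]-205)<60)]
    if len(s):print(len(s),s.mean(0),cv2.minAreaRect(s[:,:2].astype(np.float32)),cv2.minEnclosingCircle(s[:,:2].astype(np.float32)))
go(459,205,34,96)"
```

```text
6236 [453.17 205.47  29.65] ((457.2120056152344, 205.9387664794922), (91.13761901855469, 91.11354064941406), 24.217208862304688) ((457.0618896484375, 205.98094177246094), 47.61138916015625)
1468 [455.73 205.78  63.6 ] ((457.5115966796875, 205.91552734375), (64.50077056884766, 15.991016387939453), 5.013831615447998) ((457.5199279785156, 205.178955078125), 32.32818603515625)
t 9.175 pos [459.95 204.75 193.78] yaw 95.94625299699291 q [ 0.4   0.29  1.92 -0.    0.94 -1.28] F [-0.22 -0.3  -0.79] w 79.86111033203629
turn [-0.01 -0.02 -0.05] shift [ 0.09  0.03 15.98]
```

View pics/w3.png

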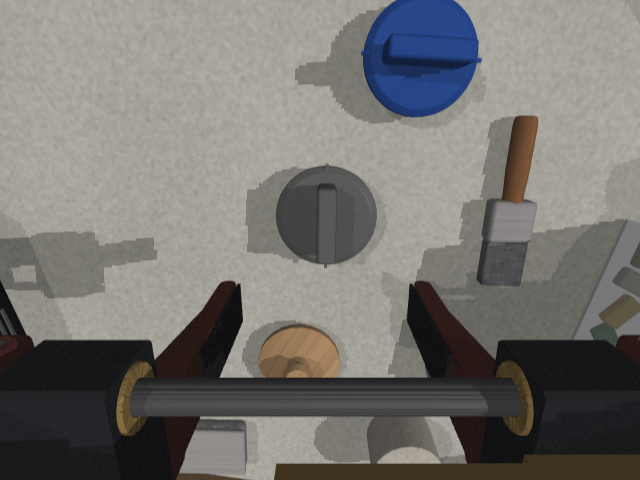

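The wrist view shows the grey lid at (327,215), bar towards me, and the blue look-alike at (420,55), which stays untouched. Wrist measurement: lid (457.4, 205.9), bar 5.0°. Descending.

>>> {"method": "play_rows", "body": {
  "plan": "5 0.15 0.1 4 0 0 0.7;5 0 0 4 0 0 0;5 0 0 4 0 0 0;5 0 0 2 0 0 0;5 0 0 1.7 0 0 0;5 0 0 0 0 0 0"
}}

```text
t: 9.93
ee_pos: [458.1, 205.6, 36.2]
orientation: [0.144, -3.137, 0.001]
ft_force: [-0.2, 0.2, 0.8]
width: 50.0
```

```bash
python3 -c "
from h import *
go(458,205.9,36,95.3)"
```

```text
t 9.925 pos [458.11 205.58  36.23] yaw 95.25363307704828 q [ 0.4   0.55  2.   -0.    0.59 -1.26] F [-0.16  0.18  0.78] w 50.006376584252976
turn [-0.02 -0.06 -0.05] shift [0.01 0.03 0.02]
```

>>> {"method": "play_rows", "body": {
  "plan": "1 0 0 0 0 0 0;1 0 0 0 0 0 0;1 0 0 0 0 0 0;1 0 0 0 0 0 0;1 0 0 0 0 0 0;1 0 0 0 0 0 0;1 0 0 -2 0 0 0;1 0 0 -4 0 0 0;1 0 0 -4 0 0 0;1 0 0 -4 0 0 0;1 0 0 -4 0 0 0;1 0 0 0 0 0 0"
}}

```text
t: 11.42
ee_pos: [459.7, 206.8, 219.3]
orientation: [-0.145, 3.133, 0.003]
ft_force: [0.2, 0.4, -1.7]
width: 16.0
```

```bash
python3 -c "
from h import *
im=get_image('top');save(im,'t2',(345,180,100,110),5)
go(606.5,-180,215,106.6)"
```

```text
t 11.475 pos [458.52 206.24 217.33] yaw 95.29851178018461 q [ 0.4   0.25  1.9   0.    0.99 -1.26] F [ 0.4  -0.47 -2.  ] w 15.745629074317831
turn [  0.03   0.12 -11.3 ] shift [ -3.15 -41.24   0.23]
```

>>> {"method": "play_rows", "body": {
  "plan": "1 0 0 0 0 0 -5.7;1 0 0 0 0 0 -5.7;1 -0.32 -4.12 0 0 0 0;1 -0.32 -4.12 0 0 0 0;1 -0.32 -4.12 0 0 0 0;1 -0.32 -4.12 0 0 0 0;1 -0.32 -4.12 0 0 0 0;1 -0.32 -4.12 0 0 0 0;1 -0.32 -4.12 0 0 0 0;1 -0.32 -4.12 0 0 0 0;1 -0.32 -4.12 0 0 0 0;1 -0.32 -4.12 0 0 0 0;1 0 0 0 0 0 0;1 0 0 0 0 0 0"
}}

```text
t: 13.22
ee_pos: [605.9, -178.8, 214.5]
orientation: [0.455, -3.105, -0.003]
ft_force: [-0.4, 0.2, -1.2]
width: 16.0
```

```bash
python3 -c "
from h import *
im=get_image('scene');save(im,'s3',(130,100,160,180),3.3)
im=get_image('wrist');save(im,'w4')
go(606.3,-179.8,180,106.75)"
```

```text
t 13.325 pos [ 606.29 -178.23  215.51] yaw 106.74244139906395 q [-0.3   0.44  1.62  0.    1.08 -2.17] F [ 0.16 -0.38 -1.73] w 15.524479731325256
turn [ 0.08 -0.1  -0.01] shift [ 0.04 -0.15  3.55]
```

View pics/w4.png

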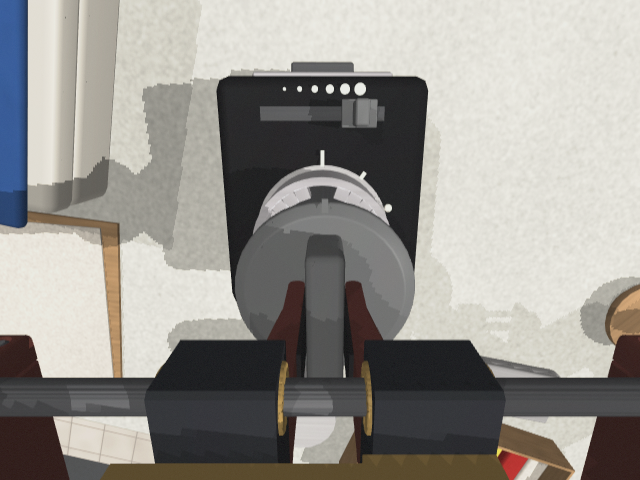

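The wrist view shows the lid's lug at (325,203), in line with the slot at (322,192) and the long rib at (322,157). The selector fin is at its coarse end, beside the big dot. Descending to just above the mouth.

>>> {"method": "play_rows", "body": {
  "plan": "1 0 -0.1 2 0 0 0;1 0 0 1.5 0 0 0;1 0 0 0.7 0 0 0;1 0 0 0 0 0 0;1 0 0 0 0 0 0"
}}

```text
t: 13.95
ee_pos: [607.8, -180.4, 175.0]
orientation: [-0.456, 3.108, -0.0]
ft_force: [0.6, -0.7, -1.0]
width: 15.6
```

```bash
python3 -c "
from h import *
im=get_image('scene');save(im,'s4',(150,140,110,110),5.4)
go(606.3,-179.8,146.2,106.75)"
```

```text
t 14.0 pos [ 607.88 -180.47  175.18] yaw 106.69505473867073 q [-0.31  0.49  1.64  0.    1.01 -2.17] F [ 0.2   0.38 -1.28] w 16.05821263920393
turn [-0.03  0.05 -0.05] shift [0.13 0.11 2.9 ]
```

View pics/s4.png

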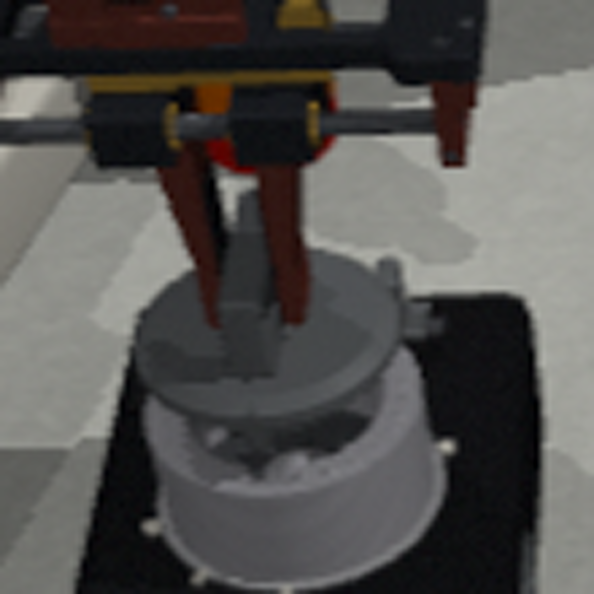

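The scene crop shows the lid level over the mouth at (265,330), centred on the collar. Lowering with force checks.

>>> {"method": "play_rows", "body": {
  "plan": "1 0.05 0.05 0.5 0 0 0;1 0 0 0.4 0 0 0;1 0 0 0.3 0 0 0;1 0 0 0.3 0 0 0;1 0 0 0.2 0 0 0;1 0 0 0 0 0 0"
}}

```text
t: 14.75
ee_pos: [606.8, -180.0, 157.5]
orientation: [0.456, -3.108, -0.0]
ft_force: [-0.9, 0.2, -1.4]
width: 15.7
```

>>> {"method": "play_rows", "body": {
  "plan": "1 0 0 0.3 0 0 0;1 0 0 0.3 0 0 0;1 0 0 0.2 0 0 0;1 0 0 0.15 0 0 0;1 0 0 0 0 0 0"
}}

```text
t: 15.38
ee_pos: [606.8, -180.0, 148.0]
orientation: [0.456, -3.108, -0.0]
ft_force: [-0.6, 0.8, 0.0]
width: 16.2
```

>>> {"method": "play_rows", "body": {
  "plan": "1 0 0 0.1 0 0 0;1 0 0 0.1 0 0 0;1 0 0 0 0 0 0;1 0 0 0 0 0 0"
}}

```text
t: 15.88
ee_pos: [607.0, -180.1, 147.1]
orientation: [-0.456, 3.108, -0.0]
ft_force: [-2.6, -0.4, 5.2]
width: 15.8
```

```bash
python3 -c "
from h import *
go(606.3,-179.8,146.2,106.75);print(get_obs()['moment'])"
```

```text
t 15.875 pos [ 607.02 -180.08  147.11] yaw 106.69477237109164 q [-0.31  0.52  1.66 -0.    0.95 -2.17] F [-2.59 -0.39  5.21] w 15.836481369592828
turn [-0.02  0.03 -0.06] shift [0.06 0.05 0.09]
[ 0.25  0.44 -0.03]
```

Seated: contact at TCP z 147 with about 7 N, aligned. Turning clockwise (+tool z), in parts.

>>> {"method": "play_rows", "body": {
  "plan": "1 0 0 0 0 0 4;1 0 0 0 0 0 4;1 0 0 0 0 0 4;1 0 0 0 0 0 4;1 0 0 0 0 0 4;1 0 0 0 0 0 0;1 0 0 0 0 0 0"
}}

```text
t: 16.75
ee_pos: [607.3, -180.2, 147.1]
orientation: [0.089, 3.139, -0.0]
ft_force: [-2.1, -0.2, 4.7]
width: 15.6
```

```bash
python3 -c "
from h import *
go(607,-180,147.1,71.75);print(get_obs()['moment'])"
```

```text
t 16.75 pos [ 607.25 -180.15  147.09] yaw 86.76004408053076 q [-0.31  0.52  1.66  0.    0.95 -1.82] F [-2.12 -0.23  4.73] w 15.557078024612286
turn [-0.    0.06 15.01] shift [ 0.03  0.01 -0.  ]
[0.19 0.34 0.01]
```

>>> {"method": "play_rows", "body": {
  "plan": "1 0 0 0 0 0 4;1 0 0 0 0 0 4;1 0 0 0 0 0 4;1 0 0 0 0 0 3;1 0 0 0 0 0 0;1 0 0 0 0 0 0;1 0 0 0 0 0 0;1 0 0 0 0 0 0;1 0 0 0 0 0 0"
}}

```text
t: 17.88
ee_pos: [607.2, -180.3, 147.1]
orientation: [0.498, 3.101, -0.0]
ft_force: [-2.0, -0.2, 5.2]
width: 15.8
```

```bash
python3 -c "
from h import *
im=get_image('wrist');save(im,'w5')
w=world(im).reshape(-1,3)
s=w[(w[:,2]>165)&(w[:,2]<180)&(np.hypot(w[:,0]-607,w[:,1]+180)<40)]
if len(s):print(len(s),s.mean(0),cv2.minAreaRect(s[:,:2].astype(np.float32)))
s=w[(w[:,2]>135)&(w[:,2]<146)&(np.hypot(w[:,0]-607,w[:,1]+180)<60)]
if len(s):print(len(s),np.median(s,0),cv2.minEnclosingCircle(s[:,:2].astype(np.float32)))
go(607,-180,147.1,71.75);print(get_obs()['moment'])"
```

```text
5759 [ 599.3  -177.34  173.38] ((601.940673828125, -179.86245727539062), (33.65304946899414, 58.102684020996094), 55.480987548828125)
13918 [ 590.01 -167.58  139.88] ((605.58837890625, -178.50338745117188), 46.964271545410156)
t 17.925 pos [ 607.24 -180.25  147.08] yaw 71.76776828684218 q [-0.31  0.52  1.66 -0.    0.95 -1.56] F [-2.1  -0.52  5.07] w 15.735138079698444
turn [-0.    0.06  0.02] shift [ 0.03  0.02 -0.  ]
[0.06 0.34 0.03]
```

View pics/w5.png

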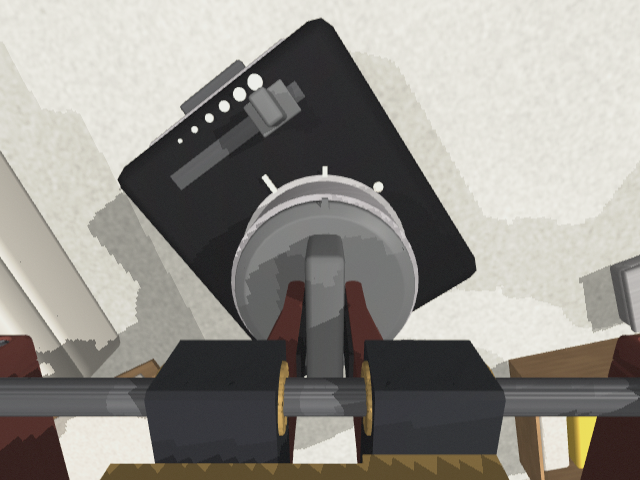

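The bar end points at the short jog rib at (325,172). The flange top reads 139.9 mm, or about 141 once corrected for the wrist camera's bias, which is the seated height. The selector fin is beside the biggest dot, and the lid is gripped at 15.7 mm. Handing in.

```bash
python3 -c "
from h import *
print(close_job());go(607,-180,147.1,71.75)"
```

```text
the job is handed in; nothing more can be done
None
the job is handed in; nothing more can be done
```

I slid the selector to its coarse end stop, seated the grey lid in the collar, and turned it 35° clockwise. I handed the job in at about 18 s of the 58 s allowed, still gripping the lid.

**Selector:** it stalled against the stop with about 18 N of reaction. Afterwards the fin measured about 27 mm to the left of the mill's centre line, where I expected the stop at 27.5 mm, and the last picture shows it beside the biggest dot.

**Lid:**
- **Rotation:** the bar points at the short jog rib, and the tool turned 34.9° from insertion.
- **Seating:** the flange top is at the seated height, about 141 mm after correcting for the wrist camera reading about 1.3 mm low. The flange centre measured 1.3 mm from the collar's centre.
- **Grip:** the fingers were at 15.7 mm on the 16 mm bar and the arm was steady.

**Disagreements and gaps:**
- The wrist and top cameras differed by about 1.5 mm in x, within the stated calibration.
- My outline fit of the bar in the last picture was spoiled by the fingers (it gave a 34 x 58 mm shape), so I did not use it.
- The measured turning moment was too small to confirm the spring torque, so the ring angle is inferred from the lid's angle.
- I did not re-measure the other things on the counter. I planned the path to clear them and never reached for any of them.

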